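Clamp a model wagon in the quick-release repair vise

TASK

A model wagon stands loose in the open repair vise. Press the vise's quick-release lever and, keeping it down, gently slide the jaw up until it has pushed the wagon snug against the fixed jaw; let the lever come back up, then turn the crank down to screw the vise firmly tight on the wagon, so that it cannot shift but is not crushed, and let go. Leave the other things on the table where they are.

Things in the scene. Friction and masses are not known exactly. Their poses are not given: they have to be found in the camera images.
- vise: steel bench vise bolted to the table, 275 x 90 mm, bed (two flat rails) 32 mm high. Origin: under the bed on the table. Its x axis is the closing direction (from the moving jaw to the fixed jaw), y points to the side on which the lever's pad and the crank grip stand out, z up.
- fixed_jaw: the vise's fixed steel jaw, 90 mm wide along y, top 78 mm above the table. Origin: centre of its steel face, 55 mm above the table; axes as the vise's. On it sits a wooden liner board 88 mm wide, packed out with shims: the clamping face stands 6 to 18 mm in front of the steel (it differs each time and is not measured), so only the feel tells when the wagon has come home against it.
- jaw: the moving jaw, 90 mm wide, wood-lined, top 78 mm above the table, carried by the carriage. Origin: centre of its clamping face, 55 mm above the table; axes as the vise's. With the wagon snug it stands 52 to 64 mm from the fixed jaw's origin. The crank moves it 3.2 mm per rad out of the carriage; once it bears, the clamping force grows by roughly 80 N per mm.
- carriage (a joint): slide of the carriage (steel block 58 x 70 mm, top 73 mm above the table, carries jaw, lever and crank) along the vise's x, in m: 0 fully open, grows as the vise closes, 0.078 at most. With the lever up the half-nut locks it at any place; with the lever fully down it slides stiffly, with about 8 N pushed on the pad's lip (1 to 2 N more while the jaw moves the wagon).
- lever (a joint): quick-release lever, in rad: near 0 up (half-nut engaged), 0.25 pressed to its stop. Sprung: it starts to move at a few N of downward push on its pad, needs about 8 N at 0.15 and 9.5 N at the stop; the half-nut is fully free from about 0.12, so press the pad down 13 to 17 mm. It comes back up by itself.
- lever_pad (a point): centre of the top of the lever's pad, 89 mm above the table when up: a flat steel plate 56 mm along the vise's x by 45 mm along y, with 13 mm high lips at its two ends in x (46 mm between them), so that a fingertip in it can press down and push the carriage along x. The lever's pivot lies 85 mm away in -y, parallel to the vise's x; the pad sinks about 8.5 mm per 0.1 rad.
- crank (a joint): screw crank, in rad: 0 at the start (arm 30 degrees above level, on the vise's +y side), grows as the grip is pressed down (tightening), 1.2 at most. Stiff: 0.24 N m turn it freely (some 4.5 N pressed down on the grip), plus 0.0032 N m per N of clamping force: about 6 N on the grip means 40 N of clamping, 7 N means 55 N, 8 N means 80 N. It stays where it is left.
- crank_grip (a point): middle of the crank's grip, a free-spinning steel sleeve 18 mm thick and 38 mm long lying along the vise's x, at the end of the 65 mm crank arm; at the start 32 mm up and 56 mm to +y from the screw's axis.
- crank_axis (a point): point on the screw's axis (parallel to the vise's x, 55 mm above the table) in the plane of the grip's middle.
- wagon: open freight wagon with a load, 46 mm wide (x, between the jaws), 130 mm long (y), 48 mm high without the load, about 0.2 kg, loose on the vise's bed, 4 to 26 mm from the fixed jaw's liner, not quite square. Origin: centre of its underside. It slides at 1 to 2 N; firmly tight from about 30 N of clamping; crushed above 90 N, and damaged if the jaw pushes it with over 15 N while the lever is down.
- van: bystander: covered wagon, 44 x 120 x 62 mm, origin at its underside
- mug: bystander: steel mug, 76 mm across, 92 mm high, origin at its underside
- driver: bystander: screwdriver lying on the table
- phone: bystander: phone, 75 x 150 x 9 mm, lying flat
- glue: bystander: glue bottle, 44 mm across, 110 mm high, origin at its underside
- track: bystander: short piece of track, 50 x 110 x 11 mm, lying flat
- oilcan: bystander: small oil can with a spout, 52 mm across, 85 mm high, origin at its underside

How it is judged:
On the way, in this order (a step that is already met when the one before it is completed fails the run):
1. the lever held down and the jaw slid up until it presses the wagon (with more than 2.5 N) against the fixed jaw (value of joint lever above 0.06 rad and contact force between jaw and wagon above 2.5 N), for 0.1 s.
2. the lever let back up, the vise not yet tight (value of joint lever below 0.04 rad and contact force between jaw and wagon below 30 N), for 0.1 s.
3. the crank turned until the jaw clamps the wagon with more than 30 N, the lever up (contact force between jaw and wagon above 30 N and value of joint lever below 0.04 rad and value of joint crank above 0.05 rad), for 0.2 s.
At the end, for the whole second after the job is handed in: the wagon clamped at rest and square (within 0.05 rad) between the jaws with more than 28 N and less than 90 N, upright (within 0.08 rad) on the vise's bed (within 5 mm), the quick-release lever up (below 0.04 rad) (contact force between jaw and wagon between 28 and 90 N and value of joint lever below 0.04 rad and angle between wagon's own z axis and vertical below 0.08 rad and z of wagon in the frame of vise between 0.028 and 0.037 m and linear speed of wagon below 0.01 m/s and angle between the x axis of wagon and the x axis of vise, either way round below 0.05 rad); the robot touches nothing.
It fails at once if the wagon pushed with more than 15 N while the lever is down (value of joint lever above 0.06 rad and contact force between jaw and wagon above 15 N).
It fails at once if the wagon crushed (more than 90 N) (contact force between jaw and wagon above 90 N).
It fails at once if a bystander moved more than 30 mm (distance of any of van, mug, driver, phone, glue, track, oilcan from where it was at the start of the episode above 0.03 m).
It also fails if it takes over 45 s, if anything falls off the work surface, if the arm or the gripper's body presses on something with over 40 N, if the wrist force passes 120 N, or if a joint passes its speed limit or range.

ROBOT

A 6-joint arm with a two-finger parallel gripper is mounted at the origin on the work surface. World frame = base frame: x ahead of the robot, y to its left, z up, the work surface at z = 0. Lengths are in m, angles in rad, forces in N, time in s.
With the tool pointing down it reaches from about 0.35 to 0.925 m from the base axis. Payload 6.4 kg.
Tool frame: the origin (TCP) lies at the very end of the fingers, on their centre line; the grasp point (between the pads) lies arm.grasp_offset behind it (arm.grasp_offset is the distance from the TCP to the grasp point, in m); z points along the fingers, y is the line along which they close (so a half turn about z gives the same grasp; the last joint's range is limited). The gripper opens to 94 mm and grips with 3 to 60 N. Pads are 16 mm wide; open, the fingers measure 119 mm over their backs; the gripper's body (75 mm by 177 mm) begins 78 mm behind the grasp point.
Start: joints at [-1.466, 0.245, 1.558, -0, 1.339, -0.174], TCP at [0.179, -0.625, 0.205] pointing down, gripper open.
Joint ranges: [-3.13, 3.13], [-1.02, 2.26], [0.13, 2.54], [-0.95, 4.09], [0.21, 2.88], [-2.74, 2.74]. Speed limits (rad/s): [2.57, 2.57, 3.14, 3.14, 3.14, 3.14].

INTERFACE

Orientations are given as a unit quaternion [x, y, z, w].
In Python, from rig import arm gives the robot as it stands.
- The arm moves only by the tool apply_moves, never from a script. Its argument "steps" is text: rows parted by semicolons, each of 5 numbers parted by spaces: the shift along the tool's x, y, z in units of 25 mm (1.0 is 25 mm), then the turn about the tool's z in rad, then the finger opening in mm, from 0 to 94. A call has 1 to 5 rows; each row is the pose to reach, as a shift and turn from the pose commanded when the call began, along the tool's axes at that moment; what a row does not reach only later rows make up. A row lasts 1/8 s, in which the tool goes at most 62.5 mm and 10.7 degrees, less where a joint would pass 70% of its speed; a pose out of reach is approached as far as the arm can. A call with a gripper value outside its range is refused whole. The fingers move at their own pace and stop on an object; the grip force is fixed at half the most. Time passes only in rows, so rows that repeat a pose let the fingers close. It gives the time, the measured TCP pose, the force, the opening and the grip force at its end, in the units of the state.
- arm.observe(): the state, without advancing time (a new reading comes with each control period).
- arm.get_image(name): name is "scene" or "top"; returns (picture, depth): 400x640x3 uint8, red, green, blue; 400x640 float32, m along the optical axis (not along the pixel's ray), 0 where there is no reading.
- arm.camera_info(name): a dict with "camera_matrix" (3x3 intrinsics, pixels), "D" ([k1, k2, p1, p2, k3] as OpenCV has them; the pictures are not rectified), "rvec" (rotation vector, rad) and "tvec" (3), from world to camera coordinates, as OpenCV has them. Camera axes: x right, y down, z forward; pixel columns grow to the right and rows downward; lengths in m; the calibration is good to about 2 mm. A picture is of the moment at which its call begins. camera_info takes no time and is no camera call.
- arm.hand_in(): hands the job in; it is judged then, once.
Trained networks look in the newest picture that a camera, given by its name, has taken for a name from the list of things; names that differ only in an ending like _2 or _b are one class to them, and where a whole thing is asked for, a point or a joint stands for the part that bears it (a point fixed in the world has none). Each returns a list of dicts, best first, with "score" (0 to 1); they miss things now and then, are a little off and sometimes report something else, mostly with a low value. They report only what shows in the picture. A call takes as long as a camera call.
- arm.spot_in(camera, label): "at" ([column, row] as shares, 0 to 1, of the picture: columns of its width, rows of its height, amid what is visible of it).
- arm.outline_of(camera, label): "region" (400x640 bool, what is visible of it) and "at" ([column, row] as shares, 0 to 1, of the picture: columns of its width, rows of its height, amid what is visible of it).
- arm.mark_of(camera, label): "at" ([column, row] as shares, 0 to 1, of the picture: columns of its width, rows of its height: a listed point, or the origin of a listed thing).
The state is a dict: "t": time; "qpos": joint angles; "dq": joint speeds; "effort": joint torques, N m; "ee_pos": TCP position; "eef_rot": TCP orientation; "wrist_force": force on the tool from outside, world axes, zero at the start; "torque": the same for the moment, N m; "gripper_width": finger opening in m; "grasp_force": force on a finger pad.
Only numpy, scipy, OpenCV 4.12 (cv2) and the standard library are available. Lean on these libraries where they do the work, as an engineer would, in place of code of your own. Each camera call takes 0.05 s, during which the arm holds its last target. There are 200 camera calls.

## Working session

There is one attempt and no reset: what is moved stays moved. The work goes in short steps, Python scripts to look and compute and a tool call to move; the robot and the scene stay as the last step left them, time stands still between calls to the robot, and variables do not carry over. Pictures are saved under pics/ and viewed, at most 10 in all, crops included, and the job is handed in when it is done.

Besides the shell and the picture viewer there is one more tool, called after "Call:" as name(argument=value, ...) on one line, values as JSON. apply_moves: Moves the arm, as the interface text tells. Its arguments: {"type":"object","properties":{"steps":{"type":"string"}},"required":["steps"]}

```bash
mkdir -p pics
cat > h.py <<'E'
import numpy as np, cv2
from rig import arm
def ray(cam,at):
    c=arm.camera_info(cam);K=np.array(c["camera_matrix"]);D=np.array(c["D"])
    R,_=cv2.Rodrigues(np.array(c["rvec"],float));t=np.array(c["tvec"],float).ravel()
    p=np.array([[[at[0]*640,at[1]*400]]],float)
    n=cv2.undistortPoints(p,K,D)[0,0]
    return R.T@np.array([n[0],n[1],1.]), -R.T@t
def atz(cam,at,z):
    d,o=ray(cam,at);return o+d*(z-o[2])/d[2]
def two(a,b):
    d1,o1=ray("top",a);d2,o2=ray("scene",b)
    s=np.linalg.lstsq(np.c_[d1,-d2],o2-o1,rcond=None)[0]
    p,q=o1+s[0]*d1,o2+s[1]*d2
    return (p+q)/2,np.linalg.norm(p-q)
E
cat > a.py <<'E'
from h import *
np.set_printoptions(precision=4,suppress=True)
for n in("top","scene"):
    im,d=arm.get_image(n);cv2.imwrite(f"pics/{n}0.png",im[:,:,::-1])
Z=dict(vise=0,fixed_jaw=.055,jaw=.055,lever_pad=.089,crank_grip=.087,crank_axis=.055,wagon=.032)
for l,z in Z.items():
    a=arm.mark_of("top",l);b=arm.mark_of("scene",l)
    print(l,[ (round(x["score"],2),atz("top",x["at"],z)) for x in a[:2]],[(round(x["score"],2),atz("scene",x["at"],z)) for x in b[:2]], two(a[0]["at"],b[0]["at"]) if a and b else "")
o=arm.observe();print(o["t"],o["ee_pos"],o["eef_rot"],arm.grasp_offset)
E
python3 a.py
```

```text
vise [(0.78, array([0.6113, 0.0773, 0.    ]))] [(0.84, array([0.6091, 0.0827, 0.    ])), (0.72, array([0.5838, 0.3571, 0.    ]))] (array([0.6106, 0.0777, 0.0061]), np.float64(0.0022035412147069565))
fixed_jaw [(0.72, array([0.6027, 0.1759, 0.055 ]))] [(0.52, array([0.5818, 0.1775, 0.055 ]))] (array([0.5933, 0.1681, 0.0729]), np.float64(0.01324222538926656))
jaw [(0.58, array([0.6036, 0.0501, 0.055 ])), (0.23, array([ 0.6194, -0.3397,  0.055 ]))] [(0.94, array([0.6143, 0.0613, 0.055 ]))] (array([0.6094, 0.0554, 0.0547]), np.float64(0.015180437939349195))
lever_pad [(0.78, array([0.5332, 0.0049, 0.089 ]))] [(0.94, array([ 0.5279, -0.0033,  0.089 ])), (0.66, array([ 0.5701, -0.0696,  0.089 ]))] (array([0.5301, 0.0014, 0.0878]), np.float64(0.009580663121877723))
crank_grip [(0.82, array([ 0.5716, -0.0758,  0.087 ]))] [(0.82, array([ 0.5628, -0.0739,  0.087 ]))] (array([ 0.5683, -0.0766,  0.0955]), np.float64(0.004387664573629749))
crank_axis [(0.54, array([ 0.621 , -0.0792,  0.055 ]))] [(0.71, array([ 0.6204, -0.0625,  0.055 ]))] (array([ 0.6217, -0.0739,  0.0683]), np.float64(0.011503292565846694))
wagon [(0.8, array([0.6042, 0.1253, 0.032 ]))] [(0.88, array([0.6033, 0.131 , 0.032 ]))] (array([0.6042, 0.1259, 0.0369]), np.float64(0.0031906508935770923))
0.8 [ 0.1789 -0.6249  0.2055] [ 0.9903  0.1389 -0.      0.    ] 0.0188
```

Run:
```python
import cv2
a=cv2.imread("pics/top0.png");b=cv2.imread("pics/scene0.png")
import numpy as np
cv2.imwrite("pics/both.png",cv2.resize(np.vstack([a,b]),(480,600)))
```

```text
(no output)
```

View pics/top0.png

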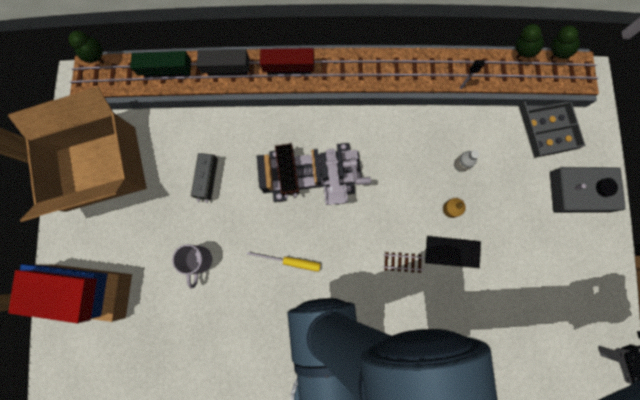

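View pics/scene0.png

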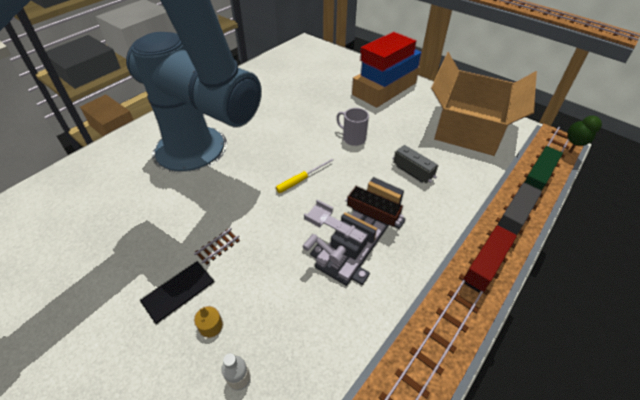

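The top view shows the vise at about (310,175), with the pad near (307,195) and the grip near (335,197). The scene view shows the pad at (320,213) and the crank grip at (312,243). The closing direction is roughly world +y. Next I'll refine this with depth.

```bash
cat > b.py <<'E'
from h import *
np.set_printoptions(precision=4,suppress=True)
def cloud(n):
    im,d=arm.get_image(n);c=arm.camera_info(n);K=np.array(c["camera_matrix"]);D=np.array(c["D"])
    R,_=cv2.Rodrigues(np.array(c["rvec"],float));t=np.array(c["tvec"],float).ravel()
    v,u=np.mgrid[:400,:640];p=cv2.undistortPoints(np.c_[u.ravel(),v.ravel()].astype(float)[:,None],K,D)[:,0]
    P=np.c_[p,np.ones(len(p))]*d.reshape(-1,1)
    return (P-t)@R, im, d
C={n:cloud(n) for n in("top","scene")}
for l in("lever_pad","crank_grip","jaw","fixed_jaw","wagon"):
    for n in C:
        r=arm.outline_of(n,l)
        if not r: continue
        m=r[0]["region"].ravel()&(C[n][2].ravel()>0);P=C[n][0][m]
        print(l,n,round(r[0]["score"],2),m.sum(),"med",np.median(P,0),"p5",np.percentile(P,5,0),"p95",np.percentile(P,95,0))
        if m.sum()>8:
            rect=cv2.minAreaRect((P[:,:2]*1000).astype(np.float32));print("   rect",rect)
# edge direction of vise: points z in .025-.04 and higher near vise
P=C["top"][0];s=(abs(P[:,0]-.6)<.13)&(abs(P[:,1]-.07)<.2)&(P[:,2]>.02)&(P[:,2]<.12)
print(s.sum(),cv2.minAreaRect((P[s,:2]*1000).astype(np.float32)))
E
python3 b.py
python3 - <<'E'
import cv2
a=cv2.imread("pics/top0.png")[130:220,245:385];b=cv2.imread("pics/scene0.png")[170:290,280:420]
cv2.imwrite("pics/c0.png",cv2.resize(a,None,fx=5,fy=5,interpolation=2))
cv2.imwrite("pics/c1.png",cv2.resize(b,None,fx=5,fy=5,interpolation=2))
E
```

```text
lever_pad top 0.66 765 med [0.5502 0.003  0.0898] p5 [ 0.5105 -0.0245  0.0865] p95 [0.6365 0.0207 0.1028]
   rect ((578.9866943359375, 3.5676651000976562), (144.3369903564453, 56.174068450927734), 5.6906962394714355)
lever_pad scene 0.63 425 med [0.6173 0.0417 0.0778] p5 [0.5702 0.0335 0.035 ] p95 [0.6521 0.0663 0.0812]
   rect ((591.1614379882812, 64.55077362060547), (75.40328979492188, 131.99012756347656), 84.13275909423828)
crank_grip top 0.53 310 med [ 0.5896 -0.0532  0.0728] p5 [ 0.5595 -0.0853  0.0175] p95 [ 0.6266 -0.0292  0.097 ]
   rect ((597.4118041992188, -56.15659713745117), (96.8994140625, 46.338314056396484), 29.937654495239258)
crank_grip scene 0.6 338 med [ 0.5985 -0.0587  0.0752] p5 [ 0.5628 -0.0907  0.0565] p95 [ 0.6308 -0.0367  0.0982]
   rect ((593.6927490234375, -61.46057891845703), (83.21541595458984, 34.1233024597168), 28.738779067993164)
jaw top 0.63 265 med [0.6062 0.0468 0.0771] p5 [0.5661 0.0385 0.0543] p95 [0.649  0.0568 0.0801]
   rect ((622.019287109375, 48.06255340576172), (114.52960205078125, 21.398696899414062), 4.349318027496338)
jaw scene 0.89 385 m
[... 433 characters left out ...]
859 0.0781] p5 [0.5556 0.1742 0.0009] p95 [0.6381 0.2659 0.0806]
   rect ((576.9766845703125, 218.7571258544922), (114.43901824951172, 105.09538269042969), 7.937705993652344)
wagon top 0.72 901 med [0.5941 0.1225 0.082 ] p5 [0.5386 0.1001 0.0583] p95 [0.6566 0.1441 0.0862]
   rect ((606.7103271484375, 125.07178497314453), (154.0276336669922, 45.888607025146484), 7.922623634338379)
wagon scene 0.58 1293 med [0.609  0.1082 0.0818] p5 [0.5481 0.0935 0.0485] p95 [0.6644 0.1419 0.0876]
   rect ((599.8681640625, 152.96292114257812), (143.2797088623047, 118.75227355957031), 4.9457292556762695)
3967 ((587.3331909179688, 54.48222351074219), (172.18963623046875, 283.84808349609375), 6.156944274902344)
```

View pics/c0.png

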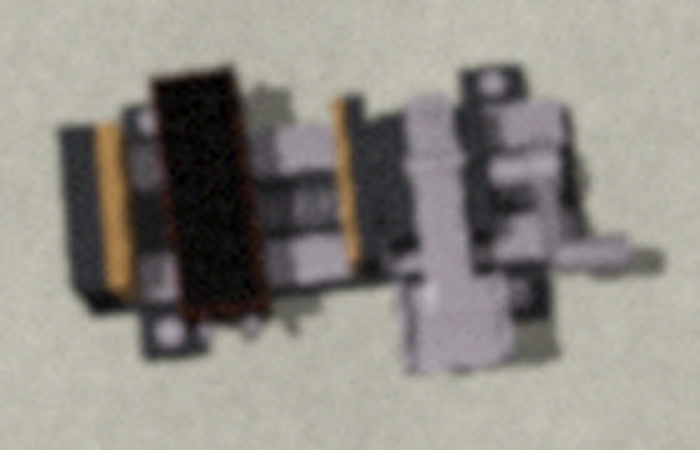

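View pics/c1.png

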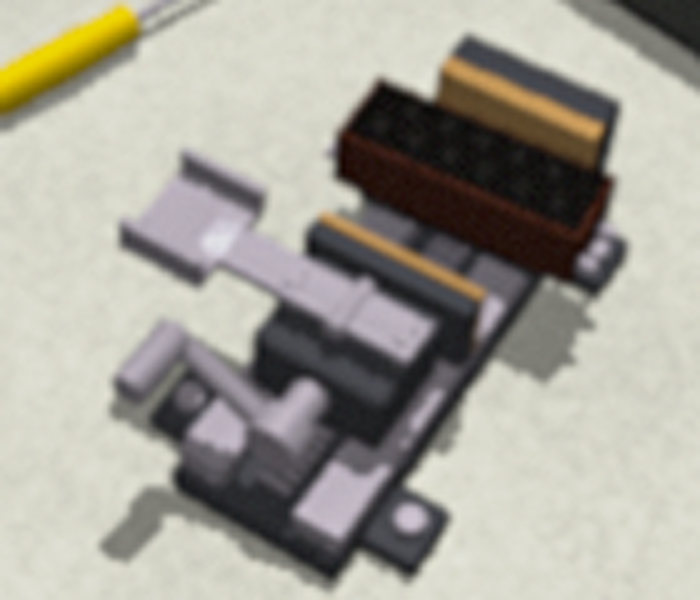

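The top crop shows the pad at about (455,320) and the grip at (595,252); the wagon is slightly skewed. The scene crop shows the pad with its lips at (195,215) and the grip at (150,365). The vise's yaw puts its x axis at about 96° in the world.

Call:
apply_moves(steps="1.57 -1.54 0 -0.17 0; 3.14 -3.08 0 -0.34 0; 4.71 -4.62 0 -0.51 0; 6.28 -6.16 0 -0.68 0; 7.85 -7.7 0 -0.85 0")

```text
t: 2.02
ee_pos: [0.3152, -0.3843, 0.2056]
eef_rot: [0.844, 0.537, 0.0, 0.0]
wrist_force: [1.4, 0.9, -0.2]
gripper_width: 0.048
grasp_force: 0.0
```

```bash
cat > go.py <<'E'
import sys
from h import *
from scipy.spatial.transform import Rotation as Ro
o=arm.observe();R=Ro.from_quat(o["eef_rot"]);p=np.array(o["ee_pos"])
T=np.array([float(v) for v in sys.argv[1:4]])
ya=np.degrees(np.arctan2(*R.as_matrix()[1::-1,1]))
print("t",round(o["t"],2),"p",p.round(4),"F",np.round(o["wrist_force"],2),"yaw_y",ya.round(2),"turn to 6deg",np.radians(ya-6).round(3))
print("units",(R.inv().apply(T-p)/.025).round(3),"q",np.round(o["qpos"],2))
E
python3 go.py .5325 .0005 .14
```

```text
t 2.02 p [ 0.3152 -0.3843  0.2056] F [ 1.36  0.88 -0.19] yaw_y -25.03 turn to 6deg -0.541
units [17.624  1.362  2.622] q [-1.11 -0.12  1.94  0.    1.32 -0.68]
```

Call:
apply_moves(steps="2.2 0.17 0 -0.14 0; 4.4 0.34 0 -0.28 0; 6.6 0.51 0 -0.42 0; 8.8 0.68 0.2 -0.5 0; 11 0.85 0.5 -0.5 0")

```text
t: 2.65
ee_pos: [0.4524, -0.1449, 0.1935]
eef_rot: [0.686, 0.727, 0.0, 0.001]
wrist_force: [0.6, -0.6, 0.7]
gripper_width: 0.0006
grasp_force: 0.0
```

```bash
python3 go.py .5325 .0005 .14
```

```text
t 2.65 p [ 0.4524 -0.1449  0.1935] F [ 0.65 -0.62  0.69] yaw_y 3.34 turn to 6deg -0.046
units [5.62  3.535 2.138] q [-0.55 -0.17  2.01 -0.    1.3  -0.61]
```

Call:
apply_moves(steps="1.8 1.1 0.6 -0.05 0; 3.6 2.3 1.2 -0.05 0; 5.4 3.4 2 -0.05 0; 5.4 3.4 2.1 -0.05 0; 5.4 3.4 2.1 -0.05 0")

```text
t: 3.28
ee_pos: [0.5283, -0.0069, 0.1405]
eef_rot: [0.668, 0.744, -0.0, -0.0]
wrist_force: [0.3, -0.7, 0.7]
gripper_width: 0.0003
grasp_force: 0.0
```

```bash
python3 go.py .5325 .0005 .095
python3 - <<'E'
from h import *
for n in("top","scene"):
    im,_=arm.get_image(n)
    cv2.imwrite(f"pics/{n}1.png",cv2.resize((im[140:225,245:385] if n=="top" else im[150:290,270:440])[:,:,::-1],None,fx=4.5,fy=4.5,interpolation=2))
for n in ("top","scene"):
    a=arm.mark_of(n,"lever_pad");print(n,[(round(x["score"],2),atz(n,x["at"],.089).round(4)) for x in a])
E
```

```text
t 3.27 p [ 0.5283 -0.0069  0.1405] F [ 0.31 -0.73  0.71] yaw_y 6.2 turn to 6deg 0.004
units [0.278 0.201 1.818] q [-0.23  0.03  1.92 -0.    1.19 -0.34]
top [(0.63, array([0.5921, 0.1199, 0.089 ]))]
scene [(0.61, array([ 5.271e-01, -5.000e-04,  8.900e-02]))]
```

View pics/scene1.png

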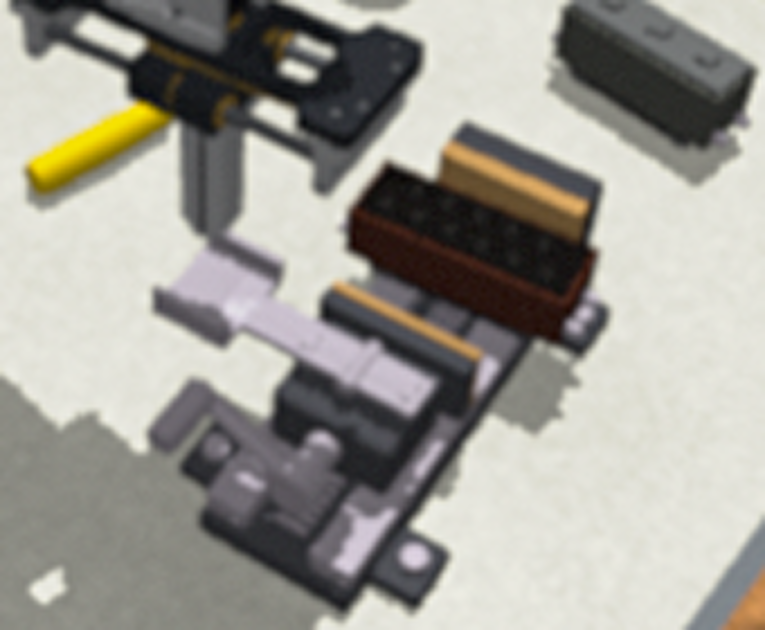

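The fingertip is above the pad, and both lips are visible in the crop at (185,320) and (250,255).

Call:
apply_moves(steps="0.3 0.1 0 0 0; 0.3 0.1 0.8 0 0; 0.3 0.1 1.6 0 0; 0.3 0.1 1.9 0 0; 0.3 0.1 1.9 0 0")

```text
t: 4.1
ee_pos: [0.53, 0.0011, 0.0929]
eef_rot: [0.668, 0.744, -0.0, -0.0]
wrist_force: [0.5, 0.4, -0.4]
gripper_width: 0.0004
grasp_force: 0.0
```

Call:
apply_moves(steps="0 0 0.2 0 0; 0 0 0.4 0 0; 0 0 0.6 0 0; 0 0 0.75 0 0; 0 0 0.75 0 0")

```text
t: 4.72
ee_pos: [0.5318, 0.0009, 0.0758]
eef_rot: [0.668, 0.744, 0.001, 0.001]
wrist_force: [-0.7, 0.2, 6.6]
gripper_width: 0.0005
grasp_force: 4.1
```

```bash
python3 go.py .5305 .001 .074
```

```text
t 4.72 p [0.5318 0.0009 0.0758] F [-0.75  0.19  6.63] yaw_y 6.18 turn to 6deg 0.003
units [ 0.011 -0.053  0.073] q [-0.21  0.13  1.95  0.    1.06 -0.32]
```

Call:
apply_moves(steps="0.1 0 0.1 0 0; 0.3 0 0.1 0 0; 0.5 0 0.1 0 0; 0.7 0 0.1 0 0; 0.9 0 0.1 0 0")

```text
t: 5.35
ee_pos: [0.5299, 0.0211, 0.0739]
eef_rot: [0.668, 0.744, -0.0, 0.003]
wrist_force: [-0.0, -7.6, 7.7]
gripper_width: 0.0004
grasp_force: 9.5
```

```bash
python3 go.py .5305 .001 .074
```

```text
t 5.35 p [0.5299 0.0211 0.0739] F [-0.02 -7.57  7.71] yaw_y 6.21 turn to 6deg 0.004
units [-0.804 -0.063  0.   ] q [-0.17  0.13  1.95 -0.    1.05 -0.28]
```

Call:
apply_moves(steps="0.2 0 0 0 0; 0.4 0 0 0 0; 0.6 0 0 0 0; 0.8 0 0 0 0; 1 0 0 0 0")

```text
t: 5.98
ee_pos: [0.5273, 0.0461, 0.0739]
eef_rot: [0.668, 0.744, -0.0, 0.003]
wrist_force: [-0.3, -8.0, 8.1]
gripper_width: 0.0006
grasp_force: 9.5
```

```bash
cat > j.py <<'E'
from h import *
o=arm.observe();print(o["t"],np.round(o["ee_pos"],4),np.round(o["wrist_force"],2))
for l,z in(("lever_pad",.075),("jaw",.055),("wagon",.032)):
    for n in("scene","top"):
        if n=="scene" or l!="lever_pad":
            arm.get_image(n);a=arm.mark_of(n,l);print(n,l,[(round(x["score"],2),atz(n,x["at"],z).round(4)) for x in a[:1]])
E
python3 j.py
```

```text
5.975 [0.5273 0.0461 0.0739] [-0.35 -8.03  8.1 ]
scene lever_pad [(0.9, array([0.5346, 0.0235, 0.075 ]))]
scene jaw [(0.75, array([0.611, 0.095, 0.055]))]
top jaw []
scene wagon [(0.87, array([0.5994, 0.1287, 0.032 ]))]
top wagon []
```

Call:
apply_moves(steps="0.1 0 0 0 0; 0.2 0 0 0 0; 0.3 0 0 0 0; 0.4 0 0 0 0; 0.5 0 0 0 0")

```text
t: 7.1
ee_pos: [0.526, 0.0584, 0.0739]
eef_rot: [0.668, 0.744, -0.0, 0.003]
wrist_force: [-0.7, -8.9, 8.0]
gripper_width: 0.0004
grasp_force: 9.9
```

Call:
apply_moves(steps="0.08 0 0 0 0; 0.16 0 0 0 0; 0.24 0 0 0 0; 0.32 0 0 0 0; 0.4 0 0 0 0")

```text
t: 7.72
ee_pos: [0.525, 0.0682, 0.0739]
eef_rot: [0.668, 0.744, -0.0, 0.003]
wrist_force: [0.5, -8.0, 8.9]
gripper_width: 0.0007
grasp_force: 9.9
```

Call:
apply_moves(steps="0.03 0 0 0 0; 0.06 0 0 0 0; 0.09 0 0 0 0; 0.12 0 0 0 0")

```text
t: 8.22
ee_pos: [0.5247, 0.0713, 0.0739]
eef_rot: [0.668, 0.744, -0.0, 0.003]
wrist_force: [1.2, -8.8, 8.2]
gripper_width: 0.0005
grasp_force: 9.9
```

Call:
apply_moves(steps="0.03 0 0 0 0; 0.06 0 0 0 0; 0.09 0 0 0 0; 0.12 0 0 0 0")

```text
t: 8.72
ee_pos: [0.5244, 0.0742, 0.0739]
eef_rot: [0.668, 0.744, -0.0, 0.003]
wrist_force: [0.4, -8.7, 8.5]
gripper_width: 0.0004
grasp_force: 9.9
```

Call:
apply_moves(steps="0.03 0 0 0 0; 0.06 0 0 0 0; 0.09 0 0 0 0; 0.12 0 0 0 0")

```text
t: 9.22
ee_pos: [0.5242, 0.0762, 0.0739]
eef_rot: [0.667, 0.745, -0.001, 0.004]
wrist_force: [0.3, -13.9, 7.7]
gripper_width: 0.0004
grasp_force: 12.3
```

```bash
python3 go.py .5305 .001 .074;python3 - <<'E'
from h import *
im,_=arm.get_image("scene")
cv2.imwrite("pics/s2.png",cv2.resize(im[150:290,270:440][:,:,::-1],None,fx=4.2,fy=4.2,interpolation=2))
E
```

```text
t 9.22 p [0.5242 0.0762 0.0739] F [  0.27 -13.91   7.7 ] yaw_y 6.25 turn to 6deg 0.004
units [-3.018 -0.077  0.021] q [-0.07  0.13  1.96 -0.01  1.05 -0.17]
```

View pics/s2.png

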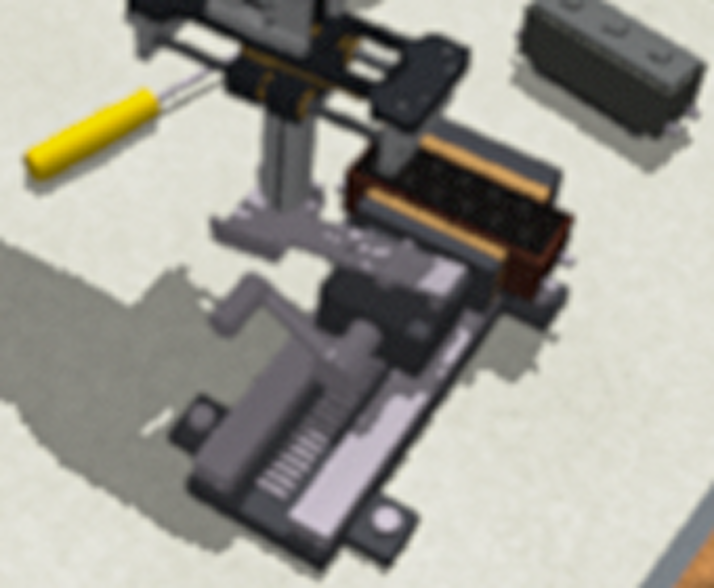

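Side force has jumped from 8.7 N to 13.9 N, and the picture shows the wagon between the jaw (430,225) and the liner (490,170), so it's home. I'll nudge it a little more, then let the lever rise while still holding the push.

Call:
apply_moves(steps="0.02 0 0 0 0; 0.04 0 0 0 0; 0.04 0 0 0 0")

```text
t: 9.65
ee_pos: [0.5242, 0.0763, 0.074]
eef_rot: [0.667, 0.745, -0.002, 0.005]
wrist_force: [0.4, -15.3, 7.8]
gripper_width: 0.0008
grasp_force: 13.2
```

Call:
apply_moves(steps="0 0 -0.2 0 0; 0 0 -0.4 0 0; 0 0 -0.6 0 0; 0 0 -0.7 0 0; -0.4 0 -0.8 0 0")

```text
t: 10.28
ee_pos: [0.5228, 0.0701, 0.0918]
eef_rot: [0.668, 0.744, 0.0, 0.0]
wrist_force: [0.2, -0.3, -0.4]
gripper_width: 0.0003
grasp_force: 0.0
```

Call:
apply_moves(steps="-0.2 0 -0.2 0 0; -0.2 0 -0.8 0 0; -0.2 0 -1.6 0 0; -0.2 0 -1.6 0 0")

```text
t: 10.78
ee_pos: [0.5246, 0.0659, 0.1341]
eef_rot: [0.668, 0.744, 0.001, 0.002]
wrist_force: [0.2, 0.3, -0.2]
gripper_width: 0.0004
grasp_force: 0.0
```

```bash
python3 - <<'E'
from h import *
np.set_printoptions(precision=4,suppress=True)
for n in("scene","top"): arm.get_image(n)
for l,z in(("lever_pad",.089),("jaw",.055),("wagon",.032),("crank_grip",.087),("crank_axis",.055)):
    A={}
    for n in("scene","top"):
        a=arm.mark_of(n,l);print(n,l,[(round(x["score"],2),atz(n,x["at"],z)) for x in a[:2]])
E
python3 go.py .557 .0 .12
```

```text
scene lever_pad [(0.71, array([0.5165, 0.0657, 0.089 ]))]
top lever_pad []
scene jaw [(0.88, array([0.6097, 0.1193, 0.055 ]))]
top jaw []
scene wagon [(0.81, array([0.5993, 0.1407, 0.032 ])), (0.7, array([0.3852, 0.1181, 0.032 ]))]
top wagon []
scene crank_grip [(0.94, array([ 0.5598, -0.0045,  0.087 ])), (0.21, array([0.4237, 0.0771, 0.087 ]))]
top crank_grip [(0.54, array([ 0.5644, -0.0004,  0.087 ]))]
scene crank_axis [(0.84, array([ 0.6106, -0.0029,  0.055 ])), (0.66, array([ 0.4203, -0.3297,  0.055 ]))]
top crank_axis []
t 11.38 p [0.5231 0.0657 0.1315] F [ 0.19 -0.41  1.03] yaw_y 6.19 turn to 6deg 0.003
units [-2.759  1.067  0.461] q [-0.09  0.04  1.93 -0.    1.17 -0.2 ]
```

Call:
apply_moves(steps="-1 0.3 0 0 0; -2 0.7 0 0 0; -3.05 1.1 0.1 0 0; -3.05 1.1 0.5 0 0; -3.05 1.1 0.8 0 0")

```text
t: 12.0
ee_pos: [0.5579, -0.0066, 0.1106]
eef_rot: [0.668, 0.744, -0.0, -0.001]
wrist_force: [0.4, 0.3, -0.6]
gripper_width: 0.0004
grasp_force: 0.0
```

```bash
python3 go.py .559 -.008 .098
python3 - <<'E'
from h import *
im,_=arm.get_image("scene")
a=arm.mark_of("scene","crank_grip");print([(round(x["score"],2),atz("scene",x["at"],.087).round(4)) for x in a[:2]])
cv2.imwrite("pics/s3.png",cv2.resize(im[150:290,270:440][:,:,::-1],None,fx=4.2,fy=4.2,interpolation=2))
E
```

```text
t 12.0 p [ 0.5579 -0.0066  0.1106] F [ 0.43  0.27 -0.61] yaw_y 6.19 turn to 6deg 0.003
units [-0.062  0.039  0.503] q [-0.22  0.14  1.86  0.    1.14 -0.32]
[(0.94, array([ 0.559 , -0.0074,  0.087 ])), (0.68, array([ 0.4426, -0.3351,  0.087 ]))]
```

View pics/s3.png

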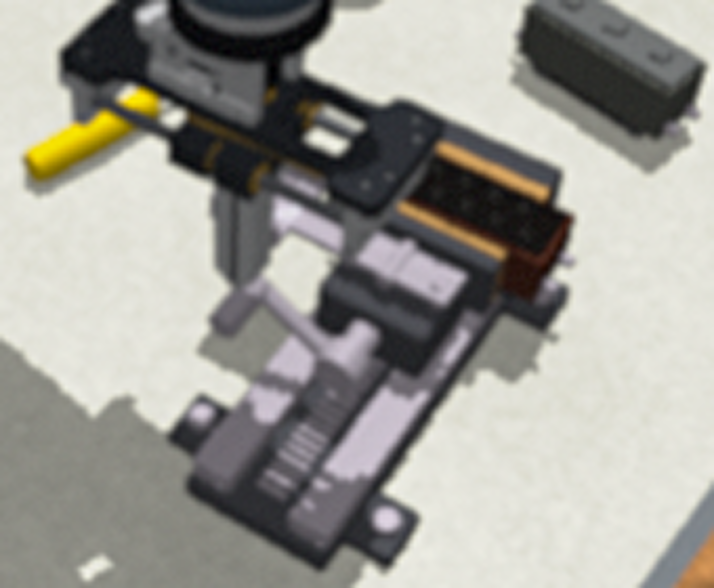

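The fingertip is right above the grip, with the tip at (240,280) and the grip at (237,310). Now pressing down.

Call:
apply_moves(steps="0 0 0.3 0 0; 0 0 0.5 0 0; 0 0 0.6 0 0; 0 0 0.7 0 0; 0 0 0.8 0 0")

```text
t: 12.72
ee_pos: [0.5597, -0.007, 0.0927]
eef_rot: [0.668, 0.744, 0.001, 0.001]
wrist_force: [-0.6, 1.6, 5.3]
gripper_width: 0.0008
grasp_force: 2.6
```

Call:
apply_moves(steps="0 0 0.04 0 0; 0 0 0.08 0 0; 0 0 0.12 0 0; 0 0 0.16 0 0; 0 0 0.16 0 0")

```text
t: 13.35
ee_pos: [0.5598, -0.0071, 0.0886]
eef_rot: [0.668, 0.744, 0.001, 0.001]
wrist_force: [1.1, 2.2, 5.9]
gripper_width: 0.0007
grasp_force: 2.7
```

Call:
apply_moves(steps="0 0 0.04 0 0; 0 0 0.08 0 0; 0 0 0.12 0 0; 0 0 0.12 0 0; 0 0 0.12 0 0")

```text
t: 13.98
ee_pos: [0.5597, -0.0073, 0.0855]
eef_rot: [0.668, 0.744, 0.001, 0.001]
wrist_force: [2.0, 2.0, 5.5]
gripper_width: 0.0004
grasp_force: 2.9
```

Run:
```python
from h import *
F=[]
for i in range(6):
    im,_=arm.get_image("scene");o=arm.observe();F.append(o["wrist_force"])
print(np.round(F,2),np.mean(F,0),o["ee_pos"])
```

```text
[[1.92 0.95 5.17]
 [1.93 2.18 5.66]
 [1.82 1.68 5.86]
 [1.77 2.17 4.88]
 [2.57 0.84 4.52]
 [1.78 1.62 4.71]] [1.96483869 1.57282539 5.13188658] [ 0.55969748 -0.00728961  0.08550656]
```

Call:
apply_moves(steps="0 0 0.03 0 0; 0 0 0.06 0 0; 0 0 0.09 0 0; 0 0 0.12 0 0")

```text
t: 14.78
ee_pos: [0.5601, -0.0073, 0.0828]
eef_rot: [0.668, 0.744, 0.001, 0.001]
wrist_force: [2.6, 1.8, 5.9]
gripper_width: 0.0002
grasp_force: 3.2
```

Torque and angle both put the clamping force at about 55 N, so I'm releasing.

Call:
apply_moves(steps="0 0 -0.4 0 0; 0 0 -1.2 0 0; 0 0 -2.5 0 0; 0 0 -4 0 0; 0 0 -4 0 0")

```text
t: 15.4
ee_pos: [0.56, -0.0077, 0.1846]
eef_rot: [0.668, 0.744, 0.001, 0.002]
wrist_force: [0.6, -0.2, -1.2]
gripper_width: 0.0003
grasp_force: 0.0
```

Run:
```python
from h import *
im,_=arm.get_image("scene");o=arm.observe();print(o["t"],o["ee_pos"],o["wrist_force"])
cv2.imwrite("pics/s4.png",cv2.resize(im[150:290,270:440][:,:,::-1],None,fx=4.2,fy=4.2,interpolation=2))
```

```text
15.45 [ 0.55869045 -0.00742603  0.18221392] [ 0.41770099 -0.84705771 -1.23860933]
```

View pics/s4.png

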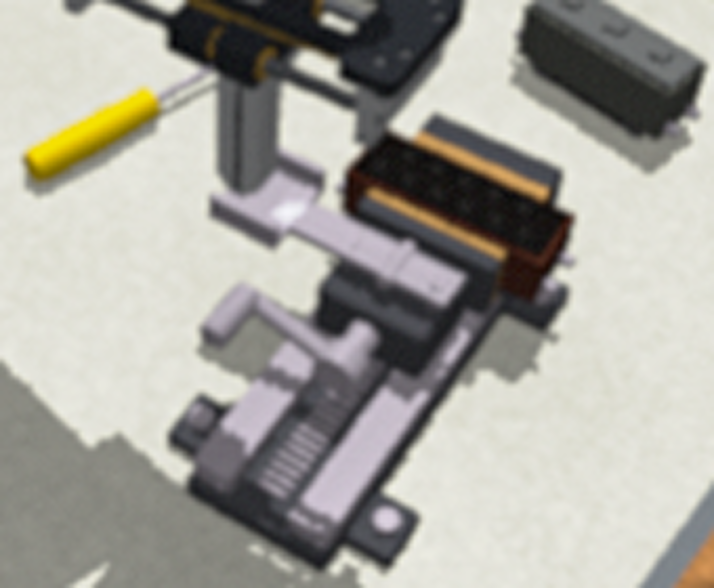

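The wagon sits square between the jaw and the liner, the lever is up, and the gripper is clear of everything.

```bash
python3 -c "
from rig import arm
print(arm.hand_in())"
```

```text
the job is handed in; nothing more can be done
None
```

I slid the jaw up until the wagon was snug, let the lever back up, tightened the crank to an estimated 55 N of clamping, let go and handed the job in; no verdict came back.

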